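# Load a vial into the bench shaker, lock its toggle clamp and switch it on

### The arm

A 7-joint arm with a two-finger parallel gripper is mounted at the origin on the work surface; the furniture and walls round the work are solid. World frame = base frame: x ahead of the robot, y to its left, z up, the work surface at z = 0. Lengths are in m, angles in degrees, forces in N, time in s.
With the tool pointing down it reaches from about 0.425 to 0.875 m from the base axis. Payload 4.7 kg.
Tool frame: the origin (TCP) lies midway between the tips of the shut fingers; the grasp point (between the pads) lies env.grip_point_offset behind it (env.grip_point_offset is the distance from the TCP to the grasp point, in m); x points along the fingers, y is the direction in which the jaws open and shut, and the axes are right-handed (so a half turn about x gives the same grasp; the last joint's range is limited). The gripper opens to 87 mm and grips with 3 to 60 N. Pads are 19 mm wide; open, the fingers measure 117 mm over their backs; the gripper's body (75 mm by 190 mm) begins 51 mm behind the grasp point.
Start: joints at [71.224, 18.392, -4.016, 83.108, 1.295, 78.541, -3.26], TCP at [0.218, -0.612, 0.223] pointing down, gripper open.
Joint ranges: [-163.93, 163.93], [-17.29, 119.83], [-79.2, 71.16], [3.27, 140.29], [-89.18, 269.18], [5.43, 117.66], [-154.24, 154.24]. Speed limits (degrees/s): [147.25, 147.25, 180, 180, 180, 180, 180].

### API

Orientations are given as [roll, pitch, yaw] about the fixed x, y, z axes, in that order (R = Rz(yaw) Ry(pitch) Rx(roll)).
In Python, from cell import readout, read_camera, camera_params, sign_off, spot_in, pinpoint, env gives the robot as it stands.
- The arm moves only by the shell command python3 -m pendant 'ROWS' [OPENING] [FORCE]. ROWS is a JSON object of lists of equal length, an entry for each row: "xyz": the shift along the world's x, y, z in m, a list of three; "turn": the turn about the world's z in rad. A call has 1 to 10 rows; each row shifts and turns the pose as measured when the row begins; what a row does not reach is not made up. A row lasts 1/8 s, in which the tool goes at most 62.5 mm and 10.7 degrees, less where a joint would pass 70% of its speed; a pose out of reach is approached as far as the arm can. A call is refused whole if a number of a shift passes 0.0625 or a number of a turn 0.188, either way. A call with a gripper value outside its range is refused whole. OPENING is the opening, from 0 (shut) to 1 (fully open), set as the call begins (- or left out, the last holds). The fingers move at their own pace and stop on an object; FORCE is the grip in N (left out, the last holds). Time passes only in rows, so rows that do not move let the fingers close. It gives the time, the measured TCP pose, the force and the opening at its end, in the units of the state.
- readout.get_obs(): the state, without advancing time (a new reading comes with each control period).
- read_camera(name): name is "side" or "top" or "wrist"; returns the picture (420x560x3 uint8, red, green, blue); there is no depth.
- camera_params(name): a dict with "fx", "fy", "cx", "cy" (pixels), "rvec" (rotation vector, rad) and "tvec" (3), from world to camera coordinates, as OpenCV has them; the wrist camera has in their place "hand_eye" (4x4, takes a point from camera to tool coordinates, whose origin is the TCP and whose axes are the tool frame's). Camera axes: x right, y down, z forward; pixel columns grow to the right and rows downward; lengths in m; the calibration is good to about 2 mm. A picture is of the moment at which its call begins: read the wrist's pose just before it. camera_params takes no time and is no camera call.
- sign_off(): hands the job in, once; it reports no verdict.
Trained networks look in the newest picture that a camera, given by its name, has taken for a name from the list of things; names that differ only in an ending like _2 or _b are one class to them, and where a whole thing is asked for, a point or a joint stands for the part that bears it (a point fixed in the world has none). Each returns a list of dicts, best first, with "score" (0 to 1); they miss things now and then, are a little off and sometimes report something else, mostly with a low value. They report only what shows in the picture. A call takes as long as a camera call.
- spot_in(camera, name): "at" ([x, y, z] in m, in the coordinates of the camera as it stood for that picture, good to about 4 mm: the middle of the surface that is visible of it).
- pinpoint(camera, name): "at" ([x, y, z] in m, in the coordinates of the camera as it stood for that picture, good to about 4 mm: a listed point, or the origin of a listed thing).
The state is a dict: "time_s": time; "qpos": joint angles; "joint_velocities": joint speeds; "effort": joint torques, N m; "tool_pos": TCP position; "tool_rot": TCP orientation; "force": force on the tool from outside, world axes, zero at the start; "wrist_torque": the same for the moment, N m; "grip_width": finger opening in m.
Only numpy, scipy, OpenCV 4.12 (cv2) and the standard library are available. Lean on these libraries where they do the work, as an engineer would, in place of code of your own. Each camera call takes 0.05 s, during which the arm holds its last target.

### The job

Load the capped vial into the bench shaker: stand it upright, fully home in the round holder, then press the toggle clamp's handle down past its centre until it snaps over and the rubber foot locks the vial in. Then switch the shaker on by pressing the raised far end of its paddle switch until it rocks over. Work the handle and the switch gently, by feel, and leave everything else on the desk where it stands.

Things in the scene. Friction and masses are not known exactly. Their poses are not given: they have to be found in the camera images.
- vial: the capped vial: a plain white 32 mm round vial with a screw cap of the same width, 96 mm tall, about 50 g, standing loose on the desk. Origin: centre of its underside; z: along its axis to the cap
- holder_floor (a point): centre of the floor of the shaker's vial holder, an upright metal cup: bore 36 mm, rim 30 mm above this point, wall 9 mm, floor 55 mm above the desk. Axes: the shaker's, z up, y along its length from paddle switch to clamp, x from its front to its back. The shaker: a low white box with a grey deck, 170 x 356 x 50 mm, fixed; along y from 160 mm (switch side) to 196 mm (clamp side) of this point
- handle_pivot (a point): hinge of the clamp handle (axis along the shaker's x), 168 mm from the holder's axis along the shaker's +y, 160 mm above the desk. The clamp's stand, 56 mm wide, 175 mm tall, is at y 96 to 184 mm. The open clamp arm stands upright on it, 30 mm wide, up to 290 mm above the desk, 100 mm clear of the holder's axis; shut, it lies over the vial, up to 190 mm above the desk
- handle_end (a point): point on the upper face of the black rubber grip of the clamp handle, in the middle of its 20 mm width, 100 mm from the hinge (the handle is 14 mm thick and ends 121 mm from the hinge). It moves with the handle, which leans away from the holder: open 0.72 rad over level, shut 0.02 rad over level
- clamp_handle (a joint): clamp handle, rad: 0 open, grows as it is pressed out and down; 0.65 dead centre, 0.70 hard stop (5 mm on at its end). From 0.53 its foot meets a seated vial: it resists with up to 8 N at handle_end, most near 0.58; past about 0.67 it runs to the stop by itself and stays locked; left short of that it is not locked. Below 0.53 about 1 N if moved under 50 mm/s. Over 15 N on it is too much
- clamp_foot: the round rubber foot, 19 mm across, sprung (4.5 N/mm), under the end of the clamp's arm; locked, it presses on the vial's cap with some 8 N or more. Origin: 9 mm behind its face
- switch_centre (a point): point on the paddle switch's top face over its hinge line (along the shaker's y): 112 mm from the holder's axis along the shaker's -y, 62 mm above the desk. The paddle is a flat grey plate, 66 mm along the shaker's x, 36 mm wide, with ribs near both ends, in a flat black frame 76 x 46 mm whose top is 9 mm lower
- paddle_far_end (a point): point on the paddle's top face, 30 mm from its hinge line towards the shaker's +x (the end away from the shaker's front). It moves with the paddle: off, it stands 4 mm above the middle; on, 4 mm below
- paddle (a joint): paddle switch, rad: 0 off (far end up), 0.14 centre, 0.28 on (far end down, hard stop). A spring holds it on either side: pressed at its far end it resists with about 6 N at first, less and less towards the centre, then runs over to the stop by itself. More than 12 N on it is too much
- reagent_bottle: white bottle, 48 mm across, 96 mm tall, like the vial but too wide for the holder, a bystander to leave alone; origin: centre of its underside
- cup_a: open white cup, 45 mm, 38 mm tall, a bystander to leave alone; origin: centre of its underside
- timer: square kitchen timer, 62 x 62 x 43 mm, a bystander to leave alone; origin: centre of its underside
- label_roll: white roll of labels, 61 mm across, 40 mm tall, a bystander to leave alone; origin: centre of its underside
- cup_b: open white cup, 45 mm, 38 mm tall, a bystander to leave alone; origin: centre of its underside

How it is judged (in metres and radians):
On the way, in this order (a step that is already met when the one before it is completed fails the run):
1. the vial stands home in the holder, let go (horizontal distance between vial and holder_floor below 0.004 m and z of vial in the frame of holder_floor between -0.003 and 0.003 m and angle between vial's own z axis and vertical below 0.08 rad and contact force between the fingers and vial below 0.1 N), for 0.2 s.
2. the clamp is snapped over and its foot holds the vial (horizontal distance between vial and holder_floor below 0.004 m and z of vial in the frame of holder_floor between -0.003 and 0.003 m and angle between vial's own z axis and vertical below 0.08 rad and value of joint clamp_handle above 0.68 rad and contact force between clamp_foot and vial above 4 N), for 0.2 s.
3. the paddle switch is rocked over to on (value of joint paddle above 0.25 rad and value of joint clamp_handle above 0.68 rad), for 0.2 s.
At the end, for the whole second after the job is handed in: the vial stands in the holder within 4 mm of its axis, within 3 mm of its floor and within 0.08 rad of upright; the clamp handle is over centre (above 0.68 rad) with the foot pressing on the vial's cap with more than 4 N; the paddle is rocked over (above 0.25 rad) (all of step 3 and horizontal distance between vial and holder_floor below 0.004 m and z of vial in the frame of holder_floor between -0.003 and 0.003 m and angle between vial's own z axis and vertical below 0.08 rad and contact force between clamp_foot and vial above 4 N); the robot touches nothing.
It fails at once if the clamp handle is pressed with more than 15 N (contact force between any of the fingers, the arm and clamp_handle above 15 N).
It fails at once if the paddle switch is pressed with more than 12 N (contact force between any of the fingers, the arm and paddle above 12 N).
It fails at once if something else on the desk is shifted by more than 15 mm (distance of any of reagent_bottle, cup_a, timer, label_roll, cup_b from where it was at the start of the episode above 0.015 m).
It also fails if it takes over 67 s, if anything falls off the work surface, if the arm or the gripper's body presses on something with over 40 N, if the wrist force passes 120 N, or if a joint passes its speed limit or range.

## Working session

There is one attempt and no reset: what is moved stays moved. The work goes in short steps, Python scripts to look and compute and a shell command to move; the robot and the scene stay as the last step left them, time stands still between calls to the robot, and variables do not carry over. Pictures are saved under pics/ and viewed, and the job is handed in when it is done.

```bash
ls; mkdir -p pics
cat > h.py <<'E'
import numpy as np, cv2
from scipy.spatial.transform import Rotation as R
from cell import readout, read_camera, camera_params, sign_off, spot_in, pinpoint, env
def tool():
    o=readout.get_obs(); T=np.eye(4); T[:3,:3]=R.from_euler('xyz',o['tool_rot'],degrees=True).as_matrix(); T[:3,3]=o['tool_pos']; return T
def c2w(name):
    p=camera_params(name)
    if name=='wrist': return tool()@np.array(p['hand_eye'])
    T=np.eye(4); T[:3,:3]=cv2.Rodrigues(np.array(p['rvec'],float))[0]; T[:3,3]=np.array(p['tvec']).ravel(); return np.linalg.inv(T)
def snap(name,f):
    T=c2w(name); im=read_camera(name); cv2.imwrite('pics/'+f,im[:,:,::-1]); return T
def w(T,a): return (T[:3,:3]@np.array(a)+T[:3,3]).round(4)
def find(T,cam,names,fn=pinpoint,k=2):
    for n in names:
        for d in fn(cam,n)[:k]: print(cam,fn.__name__,n,round(d['score'],2),w(T,d['at']))
E
python3 - <<'E'
from h import *
print(readout.get_obs(), env.grip_point_offset)
T=snap('top','t0.png'); find(T,'top',['vial','holder_floor','handle_end','handle_pivot','switch_centre','paddle_far_end','reagent_bottle'])
T=snap('side','s0.png'); find(T,'side',['vial','holder_floor','handle_end','handle_pivot','switch_centre','paddle_far_end','reagent_bottle'])
E
```

```text
pics
{'time_s': 0.0, 'qpos': array([71.22398761, 18.43883897, -4.01330461, 83.17500368,  1.29417052,
       78.53974923, -3.26240818]), 'joint_velocities': array([-0.00661734,  0.0848626 , -0.00082123,  0.00357091, -0.0061043 ,
       -0.08532206, -0.02140441]), 'effort': array([-1.53342253e-04, -4.91274619e+01, -4.03958475e-01, -3.12529314e+01,
       -6.37789420e-02,  4.36821766e-02,  1.80785332e-04]), 'tool_pos': array([ 0.21762161, -0.61190541,  0.22146281]), 'tool_rot': array([-87.03746473,  89.89144915, 112.54361256]), 'force': array([ 0.02668294, -0.09341258,  0.11133568]), 'wrist_torque': array([-0.02884818, -0.04052897, -0.01178479]), 'grip_width': 0.0869085308977472} 0.0187
top call vial 0.58 [ 0.5886 -0.3261 -0.0019]
top call holder_floor 0.69 [0.513  0.0266 0.0508]
top call handle_end 0.64 [0.493  0.2678 0.2328]
top call handle_end 0.54 [0.5058 0.1529 0.277 ]
top call handle_pivot 0.72 [0.5011 0.1976 0.1619]
top call switch_centre 0.87 [ 0.5209 -0.0812  0.0634]
top call switch_centre 0.52 [ 5.219e-01 -4.484e-01  2.000e-04]
top call reagent_bottle 0.63 [ 0.419  -0.3084  0.0042]
side call vial 0.79 [ 0.5858 -0.3191 -0.0022]
side call vial 0.32 [0.4976 0.1464 0.2803]
side call holder_floor 0.61 [0.5113 0.03   0.0589]
side call handle_end 0.68 [0.4905 0.2696 0.2334]
side call handle_end 0.5 [0.4994 0.1988 0.1627]
side call handle_pivot 0.95 [0.4997 0.1952 0.1617]
side call handle_pivot 0.55 [ 4.169e-01 -3.011e-01  3.000e-04]
side call switch_centre 0.76 [ 0.5212 -0.0792  0.063 ]
side call switch_centre 0.5 [ 0.4185 -0.2999 -0.0034]
side call paddle_far_end 0.73 [ 0.5463 -0.0803  0.0658]
side call reagent_bottle 0.64 [ 0.4154 -0.3005 -0.0025]
```

View pics/t0.png

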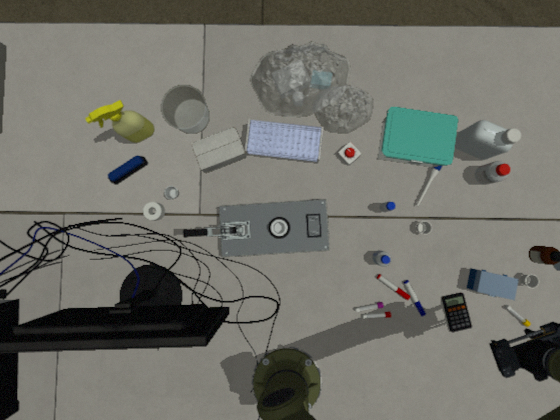

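View pics/s0.png

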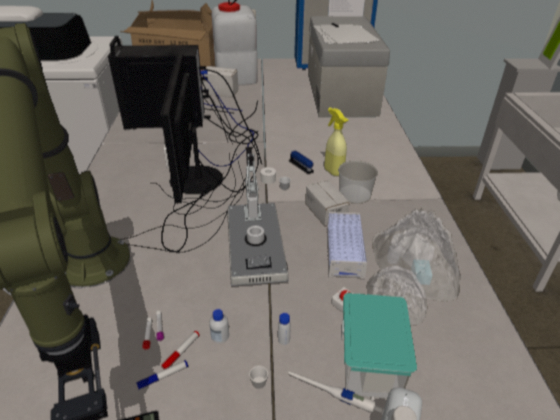

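Run:
```python
from h import *
T=tool(); print(T.round(3)); print(camera_params('wrist'))
T=c2w('top');p=camera_params('top');K=np.array([[p['fx'],0,p['cx']],[0,p['fy'],p['cy']],[0,0,1]])
p2=camera_params('side');K2=np.array([[p2['fx'],0,p2['cx']],[0,p2['fy'],p2['cy']],[0,0,1]])
P1=K@np.linalg.inv(c2w('top'))[:3];P2=K2@np.linalg.inv(c2w('side'))[:3]
def tri(a,b):
    X=cv2.triangulatePoints(P1,P2,np.array(a,float).reshape(2,1),np.array(b,float).reshape(2,1));return (X[:3]/X[3]).ravel().round(3)
print('monitor corner',tri((229,308),(190,58)),tri((218,343),(176,192)))
print('handle grip end',tri((185,233),(251,155)))
P=read_camera('top'); Q=read_camera('side')
cv2.imwrite('pics/tc.png',cv2.resize(P[170:290,150:350,::-1],None,fx=4,fy=4,interpolation=3))
cv2.imwrite('pics/sc.png',cv2.resize(Q[40:300,160:300,::-1],None,fx=2.3,fy=2.3,interpolation=3))
Tt=c2w('top')
find(c2w('top'),'top',['cup_a','timer','label_roll']);
```

```text
[[-0.     0.335 -0.942  0.218]
 [-0.    -0.942 -0.335 -0.612]
 [-1.     0.     0.     0.223]
 [ 0.     0.     0.     1.   ]]
{'fx': 365.34140511577004, 'fy': 365.34140511577004, 'cx': 282.0804462880621, 'cy': 210.02607340037068, 'hand_eye': array([[-2.04819774e-04, -2.72242063e-01,  9.62228776e-01,
        -1.62651878e-01],
       [ 9.99999856e-01,  4.21623023e-04,  3.32148938e-04,
         1.91373977e-04],
       [-4.96122718e-04,  9.62228705e-01,  2.72241937e-01,
        -7.40942988e-02],
       [ 0.00000000e+00,  0.00000000e+00,  0.00000000e+00,
         1.00000000e+00]])}
monitor corner [0.361 0.1   0.602] [0.211 0.207 0.124]
handle grip end [0.497 0.293 0.204]
top call cup_a 0.61 [0.5006 0.1516 0.2768]
top call cup_a 0.54 [ 0.5184 -0.449   0.0013]
top call timer 0.88 [ 0.7698 -0.204  -0.0023]
top call timer 0.73 [0.498  0.198  0.1596]
top call label_roll 0.83 [ 0.5608  0.449  -0.0006]
```

View pics/tc.png

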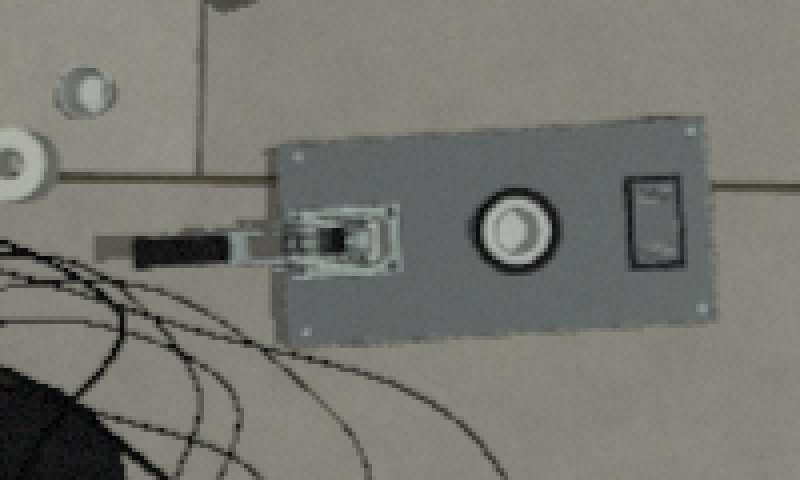

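View pics/sc.png

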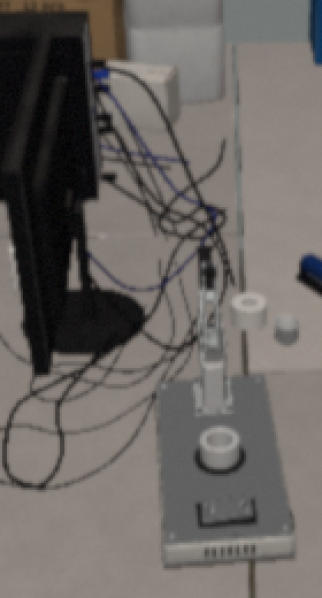

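Run:
```python
from h import *
p=camera_params('top');K=np.array([[p['fx'],0,p['cx']],[0,p['fy'],p['cy']],[0,0,1]])
p2=camera_params('side');K2=np.array([[p2['fx'],0,p2['cx']],[0,p2['fy'],p2['cy']],[0,0,1]])
P1=K@np.linalg.inv(c2w('top'))[:3];P2=K2@np.linalg.inv(c2w('side'))[:3]
def tri(a,b):
    X=cv2.triangulatePoints(P1,P2,np.array(a,float).reshape(2,1),np.array(b,float).reshape(2,1));return (X[:3]/X[3]).ravel().round(3)
print(tri((228,308),(176,198)),tri((218,343),(185,57)), tri((228,308),(180,57)))
print(c2w('top').round(2),c2w('side').round(2))
# vial cap, top pixel
print(tri((390,206),(285,318)))
```

```text
[0.254 0.179 0.108] [0.326 0.12  0.602] [0.346 0.099 0.605]
[[ 0.01 -1.    0.06  0.51]
 [-1.   -0.01  0.01 -0.01]
 [-0.01 -0.06 -1.    1.29]
 [ 0.    0.    0.    1.  ]] [[ 1.   -0.02  0.05  0.53]
 [-0.05 -0.6   0.8  -1.07]
 [ 0.01 -0.8  -0.6   1.  ]
 [ 0.    0.    0.    1.  ]]
[ 0.586 -0.323  0.086]
```

Run:
```python
from h import *
for n in ('top','side'):
  p=camera_params(n);K=np.array([[p['fx'],0,p['cx']],[0,p['fy'],p['cy']],[0,0,1]])
  for z in (.1,.2,.3,.4,.5,.6):
    q,_=cv2.projectPoints(np.array([[.25,.18,z]]),np.array(p['rvec'],float),np.array(p['tvec'],float),K,None); print(n,z,q.ravel().round())
im=cv2.imread('pics/s0.png'); cv2.imwrite('pics/m.png',cv2.resize(im[20:240,90:300],None,fx=2.7,fy=2.7,interpolation=3))
```

```text
top 0.1 [228. 311.]
top 0.2 [223. 319.]
top 0.3 [216. 329.]
top 0.4 [207. 340.]
top 0.5 [197. 355.]
top 0.6 [183. 373.]
side 0.1 [177. 200.]
side 0.2 [173. 175.]
side 0.3 [169. 147.]
side 0.4 [164. 118.]
side 0.5 [159.  85.]
side 0.6 [154.  49.]
```

View pics/m.png

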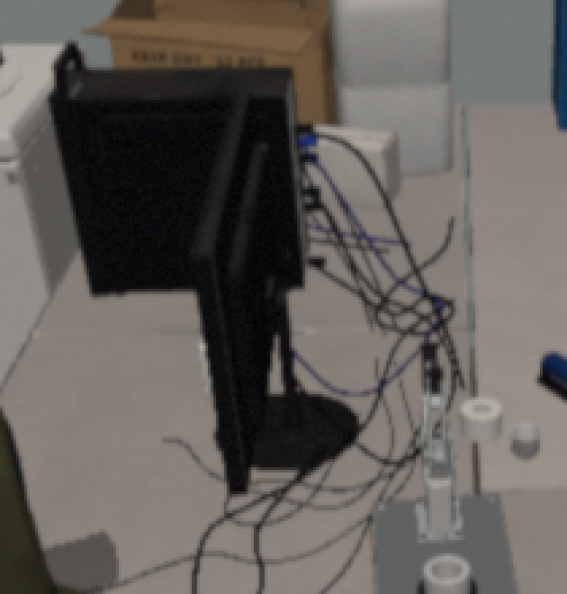

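```bash
python3 -m pendant '{"xyz":[[0.046,0.036,0],[0.046,0.036,0],[0.046,0.036,0],[0.046,0.036,0],[0.046,0.036,0],[0.046,0.036,0],[0.046,0.036,0],[0.046,0.036,0],[0,0,0]],"turn":[0.065,0.065,0.065,0.065,0.065,0.065,0.065,0.065,0]}' 1
python3 - <<'E'
from h import *
T=snap('wrist','w1.png'); find(T,'wrist',['vial','cup_a','reagent_bottle']); find(T,'wrist',['vial'],spot_in); print(readout.get_obs()['qpos'].round(1))
E
```

```text
time_s: 2.17
tool_pos: [0.593, -0.3136, 0.2234]
tool_rot: [98.2, 89.8, -31.7]
force: [-0.1, -0.2, 0.1]
grip_width: 0.087
wrist call vial 0.92 [ 0.5857 -0.3235 -0.0024]
wrist call reagent_bottle 0.58 [ 0.4138 -0.3065  0.0033]
wrist call vial 0.89 [ 0.5884 -0.322   0.0923]
[ 42.   22.  -21.   79.5   8.2  79.8 -19.8]
```

```bash
ls pics
```

```text
m.png
s0.png
sc.png
t0.png
tc.png
w1.png
```

View pics/w1.png

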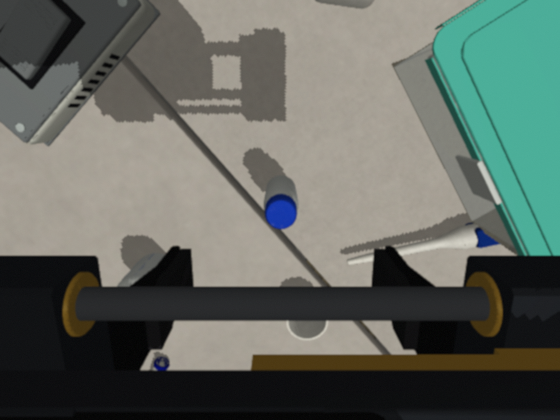

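```bash
python3 - <<'E'
from h import *
im=cv2.imread('pics/w1.png'); h=cv2.cvtColor(im,cv2.COLOR_BGR2HSV); m=((h[...,0]>105)&(h[...,0]<130)&(h[...,1]>180)).astype(np.uint8); m[250:]=0;m[:,400:]=0
n,l,s,c=cv2.connectedComponentsWithStats(m); print(s,c)
p=camera_params('wrist'); i=1+np.argmax(s[1:,4]); 
T=c2w('wrist')
for uv in (c[i],):
  d=T[:3,:3]@np.array([(uv[0]-p['cx'])/p['fx'],(uv[1]-p['cy'])/p['fy'],1]); t=(0.094-T[2,3])/d[2]; print(T[:3,3]+t*d)
E
python3 -m pendant '{"xyz":[[-0.006,-0.0085,-0.015],[0,0,-0.035],[0,0,-0.04],[0,0,-0.035]],"turn":[0,0,0,0]}'
```

```text
[[     0      0    560    420 234387]
 [   265    195     31     34    813]] [[279.49709668 209.49380725]
 [280.33702337 211.28536285]]
[ 0.57978975 -0.33008344  0.094     ]
time_s: 2.92
tool_pos: [0.5763, -0.3404, 0.0966]
tool_rot: [55.3, 89.2, -76.0]
force: [0.1, -0.1, -0.6]
grip_width: 0.0871
```

Run:
```python
from h import *
print(readout.get_obs()['tool_pos'])
T=snap('wrist','w2.png'); print(readout.get_obs()['tool_pos']);find(T,'wrist',['vial']); find(T,'wrist',['vial'],spot_in)
print(readout.get_obs()['tool_pos'])
T=snap('wrist','w2b.png'); find(T,'wrist',['vial']);print(readout.get_obs()['tool_pos'])
```

```text
[ 0.57632184 -0.34036041  0.09661918]
[ 0.57302318 -0.33912125  0.09085532]
wrist call vial 0.76 [ 0.5846 -0.3265 -0.0015]
wrist call vial 0.75 [ 0.59   -0.3203  0.0954]
[ 0.57547556 -0.33922158  0.09609454]
wrist call vial 0.92 [ 0.5861 -0.3219 -0.0012]
[ 0.57874647 -0.33947552  0.10010842]
```

View pics/w2b.png

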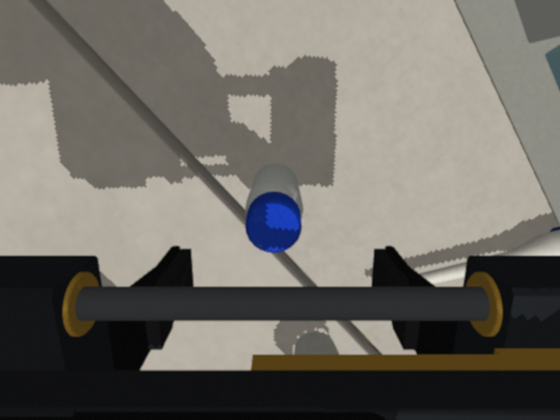

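```bash
python3 -m pendant '{"xyz":[[0.004,0.008,0.01],[0.004,0.009,0],[0,0,0],[0,0,0]],"turn":[0,0,0,0]}'
python3 - <<'E'
from h import *
T=snap('wrist','w3.png'); find(T,'wrist',['vial']);print(tool().round(4))
E
```

```text
time_s: 3.68
tool_pos: [0.5906, -0.3217, 0.1168]
tool_rot: [79.3, 88.6, -51.9]
force: [0.2, -0.9, -0.6]
grip_width: 0.0872
wrist call vial 0.73 [ 0.5836 -0.3246 -0.0016]
[[ 0.0144  0.7521 -0.6589  0.5904]
 [-0.0183 -0.6586 -0.7523 -0.3216]
 [-0.9997  0.0229  0.0043  0.1164]
 [ 0.      0.      0.      1.    ]]
```

```bash
python3 -m pendant '{"xyz":[[-0.004,-0.001,-0.012],[0,0,-0.014],[0,0,-0.014],[0,0,-0.012],[0,0,-0.004],[0,0,0]],"turn":[0,0,0,0,0,0]}'
python3 - <<'E'
from h import *
T=snap('wrist','w4.png'); find(T,'wrist',['vial']);print(tool().round(4))
E
```

```text
time_s: 4.53
tool_pos: [0.5839, -0.3228, 0.0536]
tool_rot: [72.9, 88.9, -58.4]
force: [-0.2, -0.2, 0.6]
grip_width: 0.087
wrist call vial 0.82 [ 5.840e-01 -3.243e-01  3.000e-04]
[[ 0.011   0.7513 -0.6599  0.5843]
 [-0.0169 -0.6597 -0.7514 -0.3231]
 [-0.9998  0.0194  0.0054  0.0543]
 [ 0.      0.      0.      1.    ]]
```

View pics/w4.png

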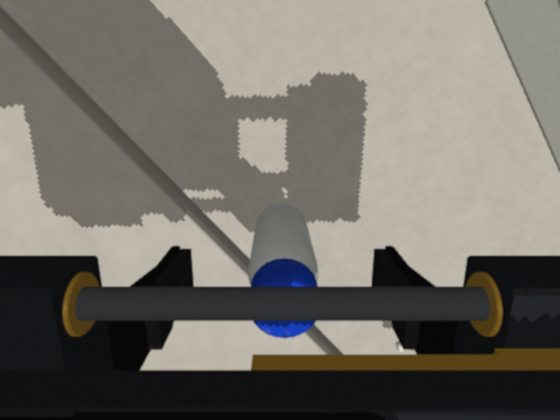

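```bash
python3 -m pendant '{"xyz":[[0,0,0],[0,0,0],[0,0,0],[0,0,0],[0,0,0],[0,0,0]],"turn":[0,0,0,0,0,0]}' 0 20; python3 -m pendant '{"xyz":[[0,0,0.02],[0,0,0.03],[0,0,0.04]],"turn":[0,0,0]}'
```

```text
time_s: 5.38
tool_pos: [0.5854, -0.3235, 0.0562]
tool_rot: [77.8, 88.7, -53.4]
force: [-0.3, 0.4, 0.0]
grip_width: 0.035
time_s: 5.75
tool_pos: [0.5829, -0.3223, 0.1468]
tool_rot: [68.3, 89.0, -63.0]
force: [0.8, -0.7, -0.6]
grip_width: 0.0317
```

```bash
python3 -m pendant '{"xyz":[[-0.004,0.02,0.015],[-0.006,0.04,0.015],[-0.006,0.045,0.01],[-0.006,0.045,0],[-0.006,0.045,0],[-0.006,0.045,0],[-0.005,0.04,0],[-0.004,0.02,0],[0,0,0],[0,0,0]],"turn":[0,0,0,0,0,0,0,0,0,0]}'
python3 - <<'E'
from h import *
T=snap('wrist','w5.png'); find(T,'wrist',['holder_floor','vial','switch_centre','handle_pivot','paddle_far_end']);print(tool().round(4))
T=snap('top','t5.png');find(T,'top',['holder_floor','switch_centre','handle_pivot','handle_end','paddle_far_end'])
T=snap('side','s5.png');find(T,'side',['holder_floor','vial','switch_centre','handle_pivot','handle_end','paddle_far_end'])
E
```

```text
time_s: 7.0
tool_pos: [0.5318, -0.0013, 0.1925]
tool_rot: [71.0, 88.8, -59.6]
force: [0.5, -0.4, -0.7]
grip_width: 0.0316
wrist call holder_floor 0.95 [0.5112 0.0307 0.0528]
wrist call vial 0.74 [ 0.5331 -0.0027  0.1331]
wrist call paddle_far_end 0.64 [ 0.5471 -0.0767  0.0722]
[[ 0.011   0.7571 -0.6532  0.5324]
 [-0.0177 -0.653  -0.7571 -0.0019]
 [-0.9998  0.0199  0.0062  0.1925]
 [ 0.      0.      0.      1.    ]]
top call switch_centre 0.65 [ 0.517  -0.0826  0.0628]
top call handle_pivot 0.96 [0.4977 0.1978 0.1614]
top call handle_pivot 0.5 [0.5039 0.1487 0.2776]
top call handle_end 0.77 [0.4924 0.267  0.2291]
top call paddle_far_end 0.49 [ 0.5503 -0.0859  0.0633]
side call holder_floor 0.7 [0.5139 0.0309 0.0573]
side call vial 0.48 [0.536  0.0039 0.1312]
side call switch_centre 0.75 [ 0.5194 -0.0826  0.0644]
side call handle_pivot 0.58 [0.4994 0.1975 0.1608]
side call paddle_far_end 0.75 [ 0.5491 -0.0805  0.0621]
side call paddle_far_end 0.32 [ 0.4147 -0.2995  0.0027]
```

View pics/w5.png

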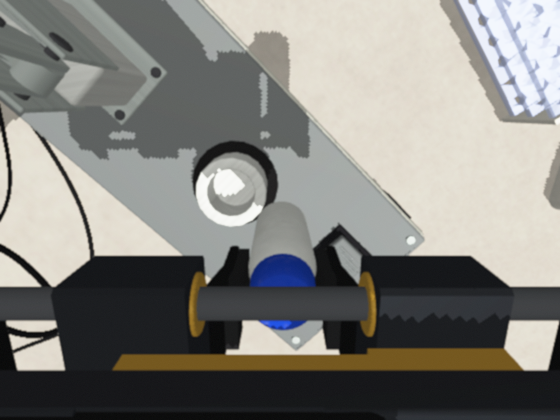

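View pics/t5.png

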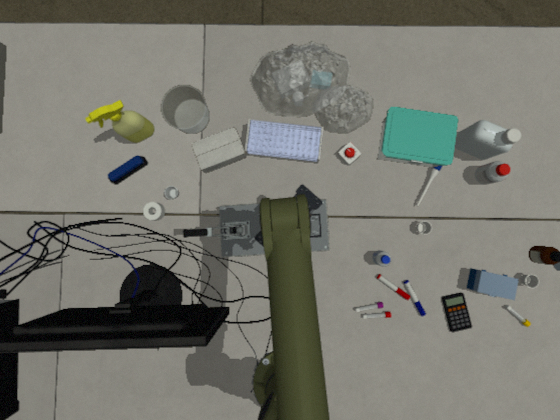

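```bash
cat >> h.py <<'E'
def ray(T,uv,z,cam='wrist'):
    p=camera_params(cam); d=T[:3,:3]@np.array([(uv[0]-p['cx'])/p['fx'],(uv[1]-p['cy'])/p['fy'],1]); return T[:3,3]+(z-T[2,3])/d[2]*d
def proj(T,X,cam='wrist'):
    p=camera_params(cam); q=(np.linalg.inv(T)@np.c_[np.atleast_2d(X),np.ones(len(np.atleast_2d(X)))].T)[:3]; return np.c_[p['fx']*q[0]/q[2]+p['cx'],p['fy']*q[1]/q[2]+p['cy']]
def circ(c,r,n=72):
    a=np.linspace(0,2*np.pi,n); return np.c_[c[0]+r*np.cos(a),c[1]+r*np.sin(a),np.full(n,c[2])]
E
python3 - <<'E'
from h import *
T0=np.array([[0.011,0.7571,-0.6532,0.5318],[-0.0177,-0.653,-0.7571,-0.0013],[-0.9998,0.0199,0.0062,0.1925],[0,0,0,1]])
T=T0@np.array(camera_params('wrist')['hand_eye'])
print(ray(T,(230.5,189),.085))
im=cv2.imread('pics/w5.png')
def draw(X,col): cv2.polylines(big,[np.round(proj(T,X)*3-np.array([150,130])*3).astype(int)],True,col,1)
big=cv2.resize(im[130:330,150:400],None,fx=3,fy=3,interpolation=3)
hc=np.array([.512,.030,.085])
draw(circ(hc,.027),(0,0,255));draw(circ(hc,.018),(0,255,0));draw(circ(hc-[0,0,.03],.018),(255,255,0))
# vial bottom & cap in the tool frame
for d,c in ((.056,(255,0,255)),(.056-.096,(0,255,255))):
    a=np.linspace(0,6.28,60); X=np.c_[np.full(60,d),.016*np.cos(a),.016*np.sin(a),np.ones(60)]@T0.T; draw(X[:,:3],c)
cv2.imwrite('pics/ov5.png',big)
E
```

```text
[0.51289422 0.03299341 0.085     ]
```

View pics/ov5.png

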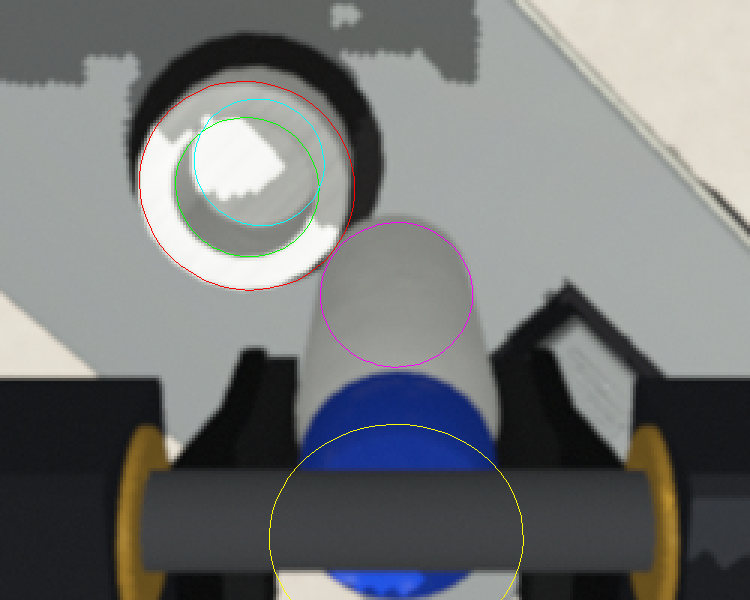

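```bash
python3 -m pendant '{"xyz":[[-0.006,0.01,0],[-0.008,0.013,0],[-0.005,0.007,0],[-0.001,0.001,0],[0,0,0],[0,0,0]],"turn":[0,0,0,0,0,0]}'
cat > ov.py <<'E'
from h import *
import sys
n=sys.argv[1]; hc=np.array([float(sys.argv[2]),float(sys.argv[3]),.085])
T0=tool(); T=snap('wrist',n+'.png'); print(T0.round(4))
find(T,'wrist',['holder_floor','vial'])
im=cv2.imread('pics/'+n+'.png')
def draw(X,col): cv2.polylines(big,[np.round(proj(T,X)*3-np.array([150,130])*3).astype(int)],True,col,1)
big=cv2.resize(im[130:330,150:400],None,fx=3,fy=3,interpolation=3)
draw(circ(hc,.027),(0,0,255));draw(circ(hc,.018),(0,255,0))
for d,c in ((.056,(255,0,255)),):
    a=np.linspace(0,6.28,60); X=np.c_[np.full(60,d),.016*np.cos(a),.016*np.sin(a),np.ones(60)]@T0.T; draw(X[:,:3],c); print('bottom',X[:,:3].mean(0).round(4))
cv2.imwrite('pics/ov_'+n+'.png',big)
E
python3 ov.py w6 .512 .030
```

```text
time_s: 8.7
tool_pos: [0.5105, 0.0332, 0.1928]
tool_rot: [73.5, 88.8, -57.1]
force: [0.0, -0.1, -0.3]
grip_width: 0.0311
[[ 0.0116  0.7593 -0.6507  0.5105]
 [-0.018  -0.6505 -0.7593  0.0332]
 [-0.9998  0.0206  0.0061  0.1928]
 [ 0.      0.      0.      1.    ]]
wrist call holder_floor 0.94 [0.5105 0.033  0.0547]
wrist call vial 0.87 [0.5137 0.0303 0.1348]
wrist call vial 0.26 [ 0.5451 -0.0757  0.0681]
bottom [0.5113 0.032  0.1368]
```

View pics/ov_w6.png

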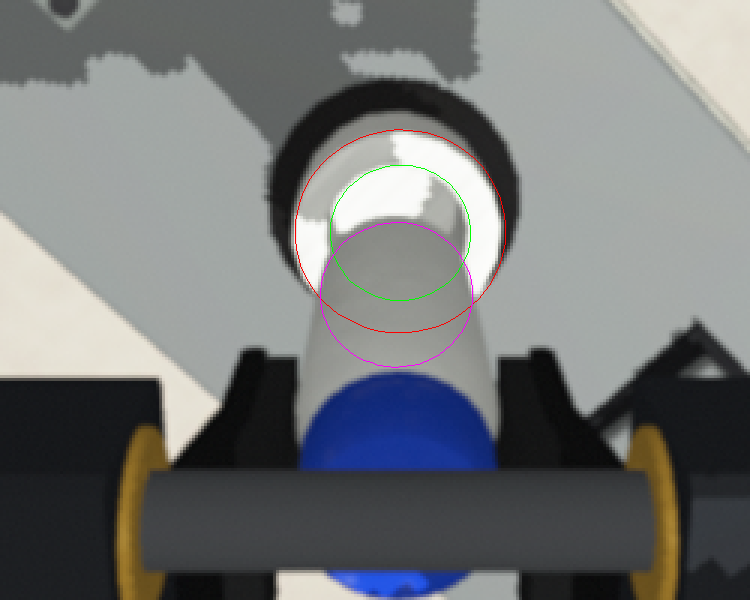

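```bash
python3 -m pendant '{"xyz":[[0.001,-0.001,-0.006],[0,0,-0.012],[0,0,-0.010],[0,0,-0.005],[0,0,0],[0,0,0]],"turn":[0,0,0,0,0,0]}'; python3 ov.py w7 .512 .030
```

```text
time_s: 9.6
tool_pos: [0.511, 0.0317, 0.1563]
tool_rot: [69.0, 88.9, -61.6]
force: [-0.2, 0.1, -1.1]
grip_width: 0.0314
[[ 0.0094  0.7587 -0.6513  0.511 ]
 [-0.0174 -0.6512 -0.7587  0.0317]
 [-0.9998  0.0185  0.0071  0.1563]
 [ 0.      0.      0.      1.    ]]
wrist call holder_floor 0.7 [0.509  0.0347 0.0532]
wrist call vial 0.98 [0.5134 0.0308 0.0977]
bottom [0.5117 0.0305 0.1003]
```

View pics/ov_w7.png

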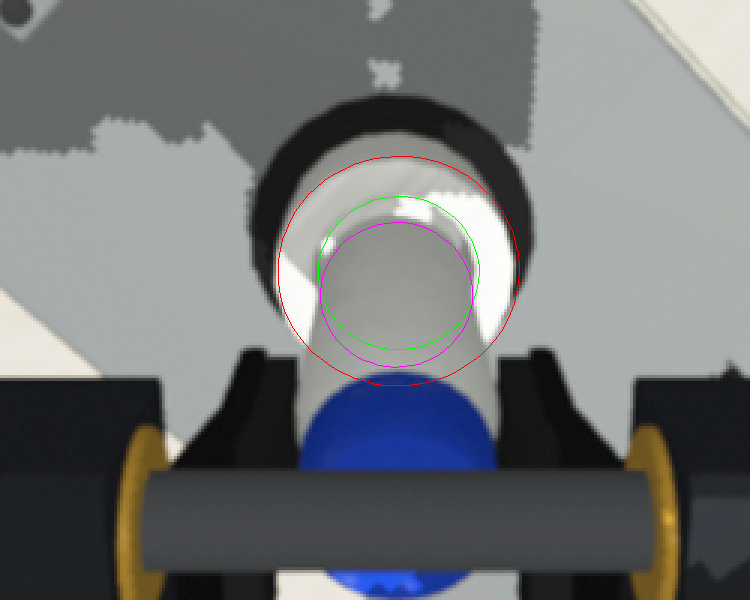

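```bash
python3 -m pendant '{"xyz":[[-0.0005,0.0004,-0.004],[0,0,-0.006],[0,0,-0.006],[0,0,-0.004],[0,0,0],[0,0,0]],"turn":[0,0,0,0,0,0]}'; python3 ov.py w8 .512 .030
```

```text
time_s: 10.5
tool_pos: [0.5115, 0.0311, 0.138]
tool_rot: [71.9, 88.7, -58.8]
force: [-0.8, -0.1, 0.3]
grip_width: 0.0315
[[ 0.012   0.7582 -0.6519  0.5115]
 [-0.0198 -0.6517 -0.7582  0.0311]
 [-0.9997  0.022   0.0072  0.138 ]
 [ 0.      0.      0.      1.    ]]
wrist call holder_floor 0.72 [0.5098 0.033  0.0508]
bottom [0.5123 0.0298 0.082 ]
```

View pics/ov_w8.png

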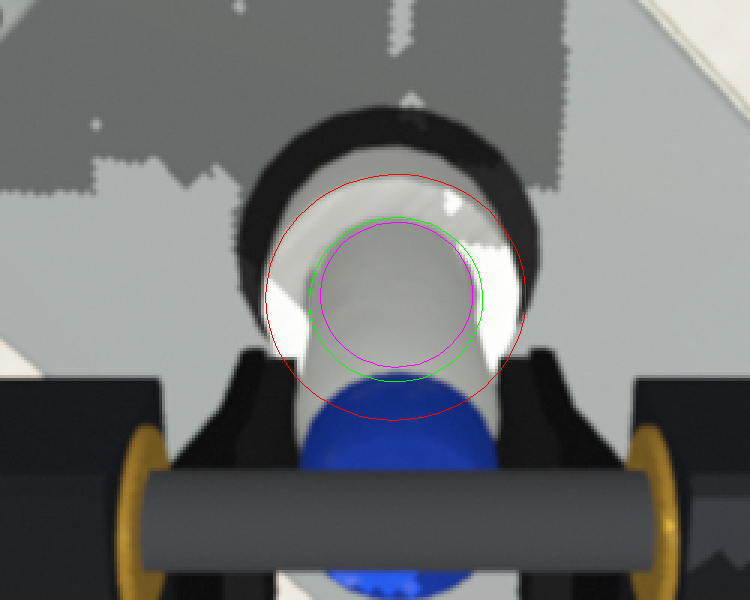

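```bash
python3 -m pendant '{"xyz":[[-0.0006,0.0005,-0.004],[0,0,-0.004],[0,0,-0.004]],"turn":[0,0,0]}';python3 -m pendant '{"xyz":[[0,0,-0.003],[0,0,-0.003]],"turn":[0,0]}'
```

```text
time_s: 11.02
tool_pos: [0.5111, 0.0314, 0.1256]
tool_rot: [73.0, 88.6, -57.7]
force: [-1.1, -1.3, -0.7]
grip_width: 0.0317
time_s: 11.28
tool_pos: [0.5111, 0.0314, 0.119]
tool_rot: [72.9, 88.6, -57.8]
force: [-0.5, -0.9, 0.6]
grip_width: 0.0315
```

```bash
python3 -m pendant '{"xyz":[[0,0,-0.003],[0,0,-0.002],[0,0,-0.002]],"turn":[0,0,0]}';python3 -m pendant '{"xyz":[[0,0,-0.002],[0,0,-0.001]],"turn":[0,0]}'
```

```text
time_s: 11.65
tool_pos: [0.5116, 0.0313, 0.1155]
tool_rot: [71.0, 88.5, -59.7]
force: [-6.9, -1.2, 17.4]
grip_width: 0.0319
time_s: 11.9
tool_pos: [0.5114, 0.0314, 0.1157]
tool_rot: [68.1, 88.5, -62.6]
force: [-2.4, -1.6, 3.8]
grip_width: 0.0314
```

```bash
python3 -m pendant '{"xyz":[[0,0,0],[0,0,0],[0,0,0]],"turn":[0,0,0]}' 0.75; python3 -m pendant '{"xyz":[[0,0,0.01],[0,0,0.02],[0,0,0.03],[0,0,0.04],[0,0,0.02],[0,0,0]],"turn":[0,0,0,0,0,0]}'
python3 - <<'E'
from h import *
T=snap('wrist','w9.png'); find(T,'wrist',['holder_floor','vial','handle_end','handle_pivot'])
T=snap('side','s9.png'); find(T,'side',['vial','holder_floor'])
E
```

```text
time_s: 12.28
tool_pos: [0.5119, 0.0322, 0.1157]
tool_rot: [71.9, 88.5, -58.8]
force: [0.2, 0.1, 0.1]
grip_width: 0.0537
time_s: 13.02
tool_pos: [0.5117, 0.0331, 0.2416]
tool_rot: [75.8, 88.5, -54.8]
force: [-0.6, -0.8, -0.5]
grip_width: 0.0654
wrist call vial 0.68 [0.5133 0.0277 0.0597]
wrist call handle_pivot 0.65 [0.4977 0.1959 0.1614]
side call vial 0.64 [0.5129 0.0323 0.0578]
side call holder_floor 0.88 [0.5104 0.0302 0.0558]
```

View pics/w9.png

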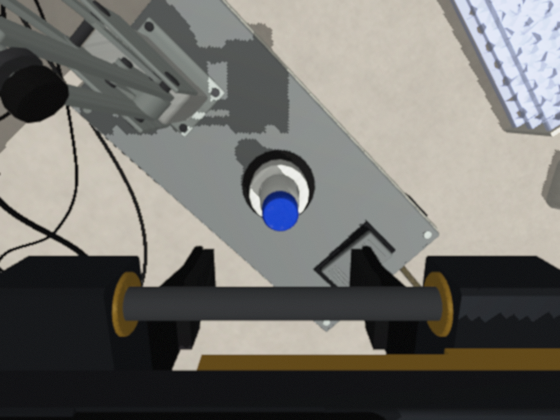

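Run:
```python
from h import *
from scipy.optimize import brentq
T=c2w('side')
for f,box,xy in (('s0.png',(270,300,305,345),(.586,-.323)),('s9.png',(235,190,285,240),(.512,.030))):
    im=cv2.imread('pics/'+f); h=cv2.cvtColor(im,cv2.COLOR_BGR2HSV); m=((h[...,0]>100)&(h[...,0]<130)&(h[...,1]>120)).astype(np.uint8)
    k=np.zeros_like(m);k[box[1]:box[3],box[0]:box[2]]=1;m*=k
    ys,xs=np.nonzero(m);c=(xs.mean(),ys.mean());print(f,len(xs),c,ys.min(),ys.max(),xs.min(),xs.max())
    for z in (.05,.06,.07,.08,.09,.1,.11,.12,.13,.14,.15): print(z,proj(T,[*xy,z],'side').round(1),end=' ')
    print()
im=cv2.imread('pics/s9.png'); cv2.imwrite('pics/s9c.png',cv2.resize(im[120:300,190:340],None,fx=3.3,fy=3.3,interpolation=3))
```

```text
s0.png 86 (np.float64(283.95348837209303), np.float64(318.16279069767444)) 313 323 280 288
0.05 [[284.1 327.4]] 0.06 [[284.1 324.9]] 0.07 [[284.2 322.4]] 0.08 [[284.3 319.8]] 0.09 [[284.3 317.2]] 0.1 [[284.4 314.6]] 0.11 [[284.5 312. ]] 0.12 [[284.6 309.3]] 0.13 [[284.6 306.6]] 0.14 [[284.7 303.9]] 0.15 [[284.8 301.1]] 
s9.png 56 (np.float64(254.92857142857142), np.float64(215.01785714285714)) 190 219 251 263
0.05 [[255.3 238.8]] 0.06 [[255.2 236.4]] 0.07 [[255.1 234. ]] 0.08 [[255.1 231.5]] 0.09 [[255.  229.1]] 0.1 [[254.9 226.6]] 0.11 [[254.9 224.1]] 0.12 [[254.8 221.6]] 0.13 [[254.7 219. ]] 0.14 [[254.7 216.5]] 0.15 [[254.6 213.9]]
```

View pics/s9c.png

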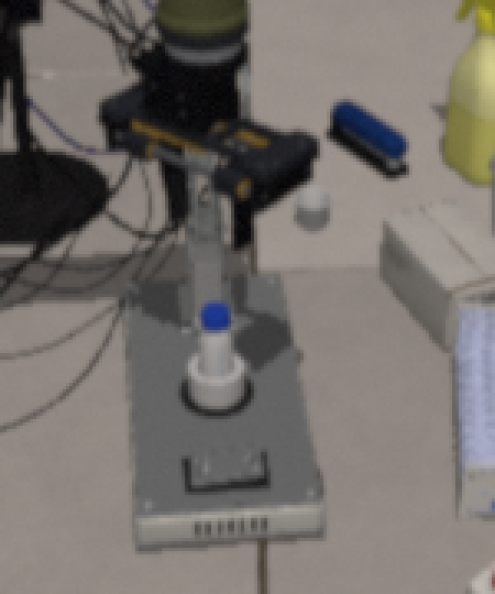

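```bash
python3 -m pendant '{"xyz":[[0,-0.003,0],[0,0,-0.01],[0,0,-0.02],[0,0,-0.02],[0,0,-0.012],[0,0,-0.003],[0,0,0]],"turn":[0,0,0,0,0,0,0]}' 0
python3 - <<'E'
from h import *
print(tool().round(4)); snap('wrist','w10.png')
E
```

```text
time_s: 14.3
tool_pos: [0.5093, 0.0293, 0.169]
tool_rot: [60.4, 88.8, -70.3]
force: [0.7, 0.1, 0.2]
grip_width: 0.0045
[[ 0.0073  0.7585 -0.6516  0.5093]
 [-0.0204 -0.6514 -0.7585  0.0293]
 [-0.9998  0.0189  0.0107  0.169 ]
 [ 0.      0.      0.      1.    ]]
```

View pics/w10.png

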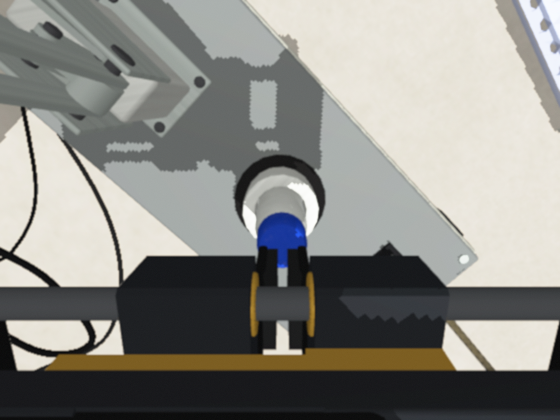

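Fingers are shut just above the blue cap (281,240). Feel down gently.

```bash
python3 -m pendant '{"xyz":[[0.002,0,-0.005],[0,0,-0.004],[0,0,-0.003]],"turn":[0,0,0]}'; python3 -m pendant '{"xyz":[[0,0,-0.002],[0,0,-0.002]],"turn":[0,0]}'
```

```text
time_s: 14.72
tool_pos: [0.5127, 0.0293, 0.158]
tool_rot: [67.7, 88.7, -63.0]
force: [0.0, 0.3, -0.2]
grip_width: 0.0004
time_s: 14.98
tool_pos: [0.5127, 0.0293, 0.1536]
tool_rot: [67.6, 88.7, -63.1]
force: [-0.6, 0.6, 0.1]
grip_width: 0.0008
```

```bash
python3 -m pendant '{"xyz":[[0,0,-0.002]],"turn":[0]}'; python3 -m pendant '{"xyz":[[0,0,-0.002]],"turn":[0]}'
```

```text
time_s: 15.1
tool_pos: [0.5127, 0.0293, 0.1515]
tool_rot: [67.7, 88.7, -63.0]
force: [0.0, 0.5, 1.9]
grip_width: 0.0006
time_s: 15.22
tool_pos: [0.5138, 0.0294, 0.1515]
tool_rot: [72.2, 88.6, -58.5]
force: [-4.0, 0.2, 17.3]
grip_width: 0.0006
```

```bash
python3 -m pendant '{"xyz":[[0,0,0.015],[0,0,0.035],[0,0,0.045],[0,0,0.045],[0,0,0.025],[0,0,0]],"turn":[0.1,0.13,0.13,0.13,0.13,0.1]}'; python3 -m pendant '{"xyz":[[-0.002,0.02,0],[-0.004,0.04,0],[-0.004,0.04,0],[-0.004,0.045,0],[-0.003,0.04,0],[-0.001,0.02,0],[0,0,0],[0,0,0]],"turn":[0.06,0,0,0,0,0,0,0]}'
python3 - <<'E'
from h import *
print(tool().round(4)); print(readout.get_obs()['qpos'].round(1))
T=snap('wrist','w11.png'); find(T,'wrist',['handle_end','handle_pivot'])
T=snap('top','t11.png')
T=snap('side','s11.png'); find(T,'side',['handle_end','handle_pivot','vial'])
E
```

```text
time_s: 15.98
tool_pos: [0.513, 0.0296, 0.3219]
tool_rot: [66.3, 88.4, -21.7]
force: [-0.1, -0.1, -0.4]
grip_width: 0.0009
time_s: 16.98
tool_pos: [0.4877, 0.2496, 0.3195]
tool_rot: [69.7, 88.7, -14.4]
force: [-0.8, -0.0, -0.0]
grip_width: 0.0004
[[ 0.0217  0.9944  0.1038  0.4877]
 [-0.0056  0.1039 -0.9946  0.2496]
 [-0.9997  0.021   0.0078  0.3195]
 [ 0.      0.      0.      1.    ]]
[ 12.8   6.7 -46.9  88.2   5.8  86.3 -28.3]
wrist call handle_end 0.89 [0.494  0.2671 0.234 ]
wrist call handle_pivot 0.62 [0.5001 0.1956 0.1604]
side call handle_end 0.71 [0.4905 0.2712 0.2354]
side call handle_pivot 0.86 [0.501  0.1967 0.1588]
side call handle_pivot 0.57 [0.6241 0.3933 0.0013]
side call vial 0.54 [0.516  0.035  0.0521]
```

View pics/w11.png

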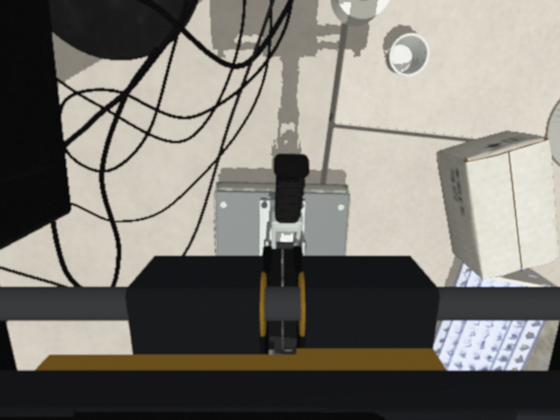

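View pics/s11.png

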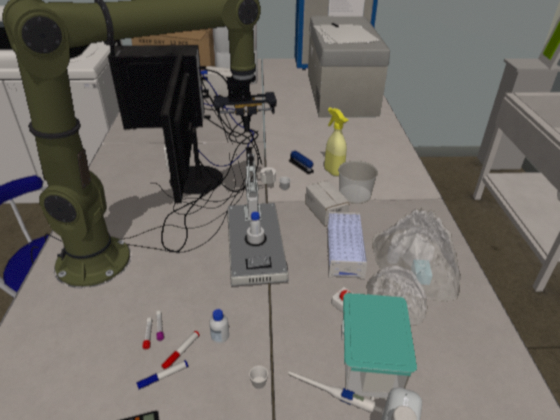

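```bash
python3 -m pendant '{"xyz":[[0.002,0.006,-0.012],[0.002,0.006,-0.022],[0.001,0.004,-0.018],[0,0,-0.008],[0,0,0],[0,0,0]],"turn":[0,0,0,0,0,0]}'
python3 - <<'E'
from h import *
print(tool().round(4))
T=snap('wrist','w12.png'); find(T,'wrist',['handle_end','handle_pivot'])
E
```

```text
time_s: 18.12
tool_pos: [0.4936, 0.2658, 0.2562]
tool_rot: [71.0, 88.7, -13.2]
force: [0.3, 0.8, -0.1]
grip_width: 0.0006
[[ 0.0221  0.9946  0.1014  0.4936]
 [-0.0052  0.1015 -0.9948  0.2658]
 [-0.9997  0.0215  0.0074  0.2562]
 [ 0.      0.      0.      1.    ]]
wrist call handle_end 0.92 [0.4871 0.2683 0.2336]
```

View pics/w12.png

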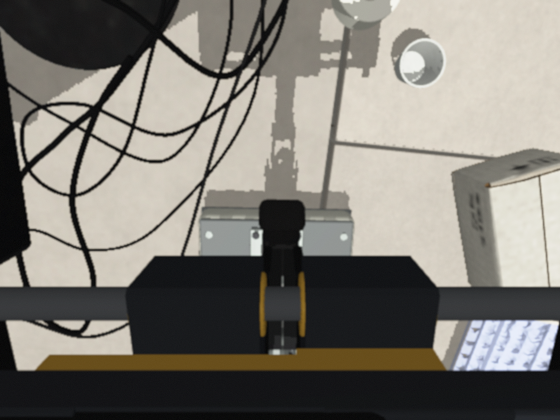

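```bash
python3 -m pendant '{"xyz":[[0,0,-0.003],[0,0,-0.003],[0,0,-0.003]],"turn":[0,0,0]}'; python3 -m pendant '{"xyz":[[0,0,-0.003],[0,0,-0.003]],"turn":[0,0]}'
```

```text
time_s: 18.65
tool_pos: [0.4942, 0.2658, 0.2478]
tool_rot: [73.3, 88.6, -10.9]
force: [0.2, -0.0, 0.8]
grip_width: 0.0006
time_s: 18.9
tool_pos: [0.4941, 0.2658, 0.2413]
tool_rot: [72.9, 88.6, -11.3]
force: [-0.2, 0.5, -0.2]
grip_width: 0.0007
```

```bash
python3 -m pendant '{"xyz":[[0,0.001,-0.003],[0,0.001,-0.003],[0,0.001,-0.003]],"turn":[0,0,0]}'; python3 -m pendant '{"xyz":[[0,0.002,-0.003],[0,0.002,-0.003],[0,0.002,-0.003]],"turn":[0,0,0]}'
```

```text
time_s: 19.27
tool_pos: [0.4943, 0.2691, 0.232]
tool_rot: [73.7, 88.6, -10.5]
force: [-0.2, 0.0, 0.3]
grip_width: 0.0007
time_s: 19.65
tool_pos: [0.4942, 0.2757, 0.2224]
tool_rot: [74.0, 88.6, -10.2]
force: [0.8, -0.4, 1.0]
grip_width: 0.0006
```

```bash
python3 -m pendant '{"xyz":[[0,0.0024,-0.004],[0,0.0022,-0.004],[0,0.002,-0.004]],"turn":[0,0,0]}'
python3 - <<'E'
from h import *
T=snap('side','s13.png');T=snap('wrist','w13.png'); find(T,'wrist',['handle_end'])
im=cv2.imread('pics/s13.png'); cv2.imwrite('pics/s13c.png',cv2.resize(im[70:290,180:340],None,fx=3,fy=3,interpolation=3))
E
```

```text
time_s: 20.02
tool_pos: [0.494, 0.2829, 0.2094]
tool_rot: [74.1, 88.6, -10.1]
force: [-0.6, 0.5, -0.1]
grip_width: 0.0003
wrist call handle_end 0.84 [0.4877 0.287  0.2074]
```

View pics/s13c.png

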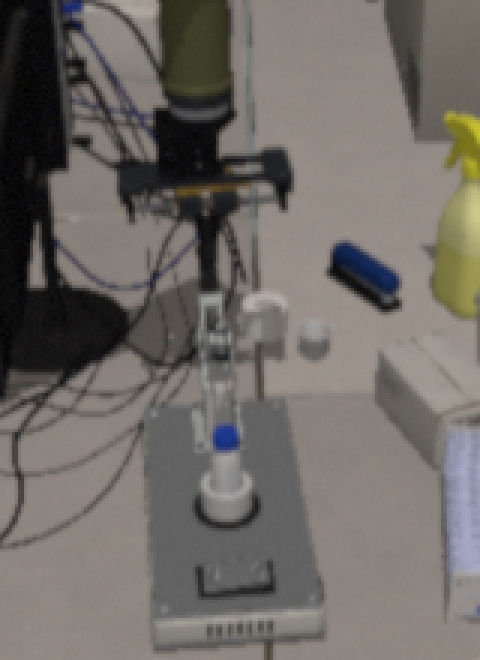

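View pics/w13.png

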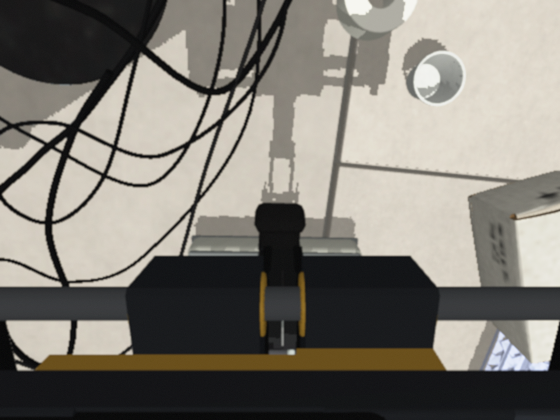

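```bash
python3 -m pendant '{"xyz":[[0,0.0017,-0.004],[0,0.0015,-0.004],[0,0.0013,-0.004],[0,0.001,-0.003]],"turn":[0,0,0,0]}';  python3 -m pendant '{"xyz":[[0,0.001,-0.002],[0,0.0006,-0.002]],"turn":[0,0]}'
```

```text
time_s: 20.68
tool_pos: [0.4941, 0.2882, 0.1935]
tool_rot: [73.3, 88.6, -10.9]
force: [-0.0, 0.1, -0.1]
grip_width: 0.0004
time_s: 20.92
tool_pos: [0.4941, 0.2899, 0.1891]
tool_rot: [73.0, 88.6, -11.2]
force: [0.1, -0.7, 0.5]
grip_width: 0.0004
```

```bash
for i in 1; do python3 -m pendant '{"xyz":[[0,0.0004,-0.0014],[0,0.0003,-0.0014]],"turn":[0,0]}'; done;  python3 -m pendant '{"xyz":[[0,0.0003,-0.0014],[0,0.0003,-0.0014]],"turn":[0,0]}'
```

```text
time_s: 21.18
tool_pos: [0.4942, 0.2907, 0.1863]
tool_rot: [73.3, 88.6, -10.9]
force: [-0.8, -1.1, 1.7]
grip_width: 0.0005
time_s: 21.42
tool_pos: [0.4942, 0.2913, 0.1839]
tool_rot: [73.0, 88.6, -11.2]
force: [-1.5, 0.1, 2.7]
grip_width: 0.0002
```

```bash
python3 -m pendant '{"xyz":[[0,0.0002,-0.0014],[0,0.0002,-0.0014]],"turn":[0,0]}';  python3 -m pendant '{"xyz":[[0,0.0002,-0.0014],[0,0.0002,-0.0014]],"turn":[0,0]}'
```

```text
time_s: 21.68
tool_pos: [0.4941, 0.2919, 0.1815]
tool_rot: [73.0, 88.6, -11.2]
force: [-1.7, -0.6, 3.3]
grip_width: 0.0005
time_s: 21.92
tool_pos: [0.4941, 0.2925, 0.1788]
tool_rot: [73.3, 88.5, -10.9]
force: [-2.1, 0.1, 3.9]
grip_width: 0.0001
```

```bash
python3 -m pendant '{"xyz":[[0,0.0002,-0.0014],[0,0.0002,-0.0014]],"turn":[0,0]}';  python3 -m pendant '{"xyz":[[0,0.0001,-0.0014],[0,0.0001,-0.0014]],"turn":[0,0]}'
```

```text
time_s: 22.18
tool_pos: [0.494, 0.293, 0.1756]
tool_rot: [73.8, 88.6, -10.4]
force: [-1.2, 0.5, 2.7]
grip_width: 0.0003
time_s: 22.42
tool_pos: [0.4941, 0.2932, 0.172]
tool_rot: [74.3, 88.6, -9.9]
force: [-0.5, 0.4, -0.1]
grip_width: 0.0003
```

```bash
python3 -m pendant '{"xyz":[[0,0,-0.001],[0,0,-0.001]],"turn":[0,0]}'; python3 -m pendant '{"xyz":[[0,0,-0.001]],"turn":[0]}'
```

```text
time_s: 22.68
tool_pos: [0.4942, 0.293, 0.1695]
tool_rot: [73.8, 88.6, -10.4]
force: [-2.0, -1.0, 6.4]
grip_width: 0.0005
time_s: 22.8
tool_pos: [0.4943, 0.293, 0.1694]
tool_rot: [73.0, 88.6, -11.2]
force: [-3.7, -2.0, 9.5]
grip_width: 0.0005
```

```bash
python3 -m pendant '{"xyz":[[0,0,0.005],[0,0,0.025],[0,0,0.04],[0,0,0.02],[0,-0.01,0],[0,0,0]],"turn":[0,0,0,0,0,0]}'
python3 - <<'E'
from h import *
T=snap('side','s14.png');find(T,'side',['handle_end','clamp_foot','vial']); T=snap('wrist','w14.png'); find(T,'wrist',['handle_end','handle_pivot']); print(tool()[:3,3])
im=cv2.imread('pics/s14.png'); cv2.imwrite('pics/s14c.png',cv2.resize(im[70:290,180:340],None,fx=3,fy=3,interpolation=3))
E
```

```text
time_s: 23.55
tool_pos: [0.494, 0.2813, 0.2608]
tool_rot: [70.6, 88.6, -13.7]
force: [0.6, -0.1, -1.0]
grip_width: 0.0005
side call vial 0.76 [0.5164 0.0341 0.054 ]
wrist call handle_end 0.65 [0.4869 0.2952 0.1708]
[0.49351668 0.28307719 0.26120478]
```

View pics/s14c.png

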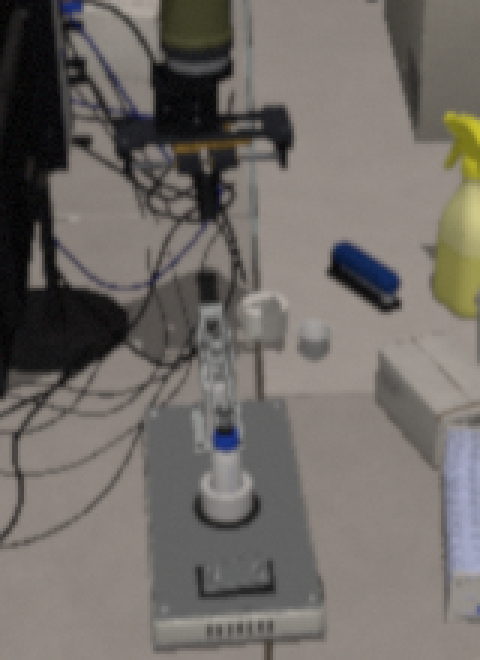

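View pics/w14.png

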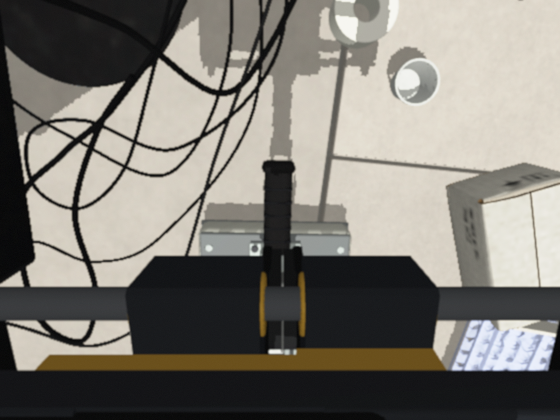

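```bash
python3 -m pendant '{"xyz":[[0.003,-0.02,0],[0.006,-0.04,0],[0.008,-0.05,0],[0.008,-0.05,0],[0.008,-0.05,0],[0.008,-0.05,0],[0.008,-0.05,0],[0.005,-0.03,0],[0.002,-0.015,-0.01],[0,0,-0.01]],"turn":[0,0,0,0,0,0,0,0,0,0]}'; python3 -m pendant '{"xyz":[[0,0,-0.03],[0,0,-0.03],[0,0,-0.01],[0,0,0],[0,0,0]],"turn":[0,0,0,0,0]}'
python3 - <<'E'
from h import *
print(tool().round(4))
T=snap('wrist','w15.png'); find(T,'wrist',['paddle_far_end','switch_centre'])
T=snap('side','s15.png'); find(T,'side',['paddle_far_end','switch_centre'])
im=cv2.imread('pics/w15.png')
e=np.array([.997,.075,0]);f=np.array([-.075,.997,0])
c=np.array([.5204,-.0817,.062])
for s in (c,c+.03*e+[0,0,.004],c-.03*e-[0,0,.004]):
    u=proj(T,s)[0]; print(u); cv2.circle(im,tuple(int(v) for v in u),3,(0,0,255),1)
q=[c+[0,0,-.009]+a*.038*e+b*.023*f for a,b in((1,1),(1,-1),(-1,-1),(-1,1))]
cv2.polylines(im,[proj(T,np.array(q)).astype(int)],True,(0,255,0),1)
cv2.imwrite('pics/w15o.png',im)
E
```

```text
time_s: 25.15
tool_pos: [0.5479, -0.0797, 0.2387]
tool_rot: [79.4, 88.7, -4.3]
force: [0.4, 1.0, -0.9]
grip_width: 0.0004
time_s: 25.78
tool_pos: [0.5473, -0.0705, 0.1655]
tool_rot: [88.4, 88.7, 5.4]
force: [0.8, 1.0, 0.1]
grip_width: 0.0003
[[ 2.180e-02  9.924e-01  1.209e-01  5.473e-01]
 [ 2.000e-03  1.209e-01 -9.927e-01 -7.050e-02]
 [-9.998e-01  2.190e-02  6.000e-04  1.655e-01]
 [ 0.000e+00  0.000e+00  0.000e+00  1.000e+00]]
wrist call paddle_far_end 0.78 [ 0.551  -0.078   0.0685]
wrist call switch_centre 0.67 [ 0.5203 -0.0815  0.064 ]
side call paddle_far_end 0.75 [ 0.5488 -0.0788  0.0633]
side call switch_centre 0.82 [ 0.5188 -0.0795  0.0646]
[263.20331346 249.40534499]
[271.26209667 248.02206096]
[255.13573546 250.79013864]
```

View pics/w15o.png

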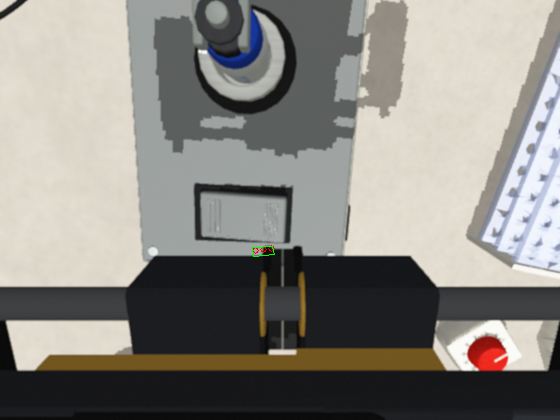

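```bash
python3 -m pendant '{"xyz":[[0.002,-0.004,-0.015],[0.002,-0.004,-0.022],[0,0,-0.022],[0,0,-0.014],[0,0,-0.004],[0,0,0],[0,0,0]],"turn":[0,0,0,0,0,0,0]}'
python3 - <<'E'
from h import *
print(tool().round(4))
T=snap('wrist','w16.png'); find(T,'wrist',['paddle_far_end','switch_centre'])
im=cv2.imread('pics/w16.png')
e=np.array([.997,.075,0]);f=np.array([-.075,.997,0])
c=np.array([.5204,-.0817,.062])
for s in (c,c+.03*e+[0,0,.004],c-.03*e-[0,0,.004],tool()[:3,3]):
    u=proj(T,s)[0]; cv2.circle(im,tuple(int(v) for v in u),3,(0,0,255),1)
q=[c+[0,0,-.009]+a*.038*e+b*.023*f for a,b in((1,1),(1,-1),(-1,-1),(-1,1))]
cv2.polylines(im,[proj(T,np.array(q)).astype(int)],True,(0,255,0),1)
cv2.imwrite('pics/w16o.png',im)
E
```

```text
time_s: 26.95
tool_pos: [0.5514, -0.0817, 0.0838]
tool_rot: [86.0, 88.7, 2.8]
force: [-0.2, 0.2, 0.6]
grip_width: 0.0002
[[ 0.0221  0.9928  0.1176  0.5514]
 [ 0.0011  0.1176 -0.9931 -0.0817]
 [-0.9998  0.022   0.0015  0.0838]
 [ 0.      0.      0.      1.    ]]
wrist call paddle_far_end 0.88 [ 0.5485 -0.0793  0.0697]
wrist call switch_centre 0.94 [ 0.5215 -0.0819  0.0636]
wrist call switch_centre 0.41 [0.5126 0.0285 0.0573]
```

View pics/w16o.png

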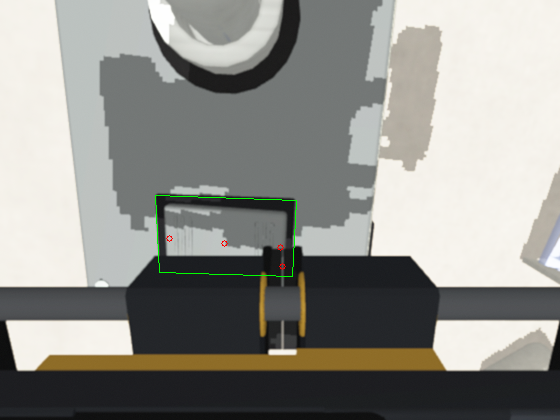

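```bash
python3 -m pendant '{"xyz":[[0,0.001,-0.004],[0,0,-0.004],[0,0,-0.003]],"turn":[0,0,0]}'; python3 -m pendant '{"xyz":[[0,0,-0.0015],[0,0,-0.001],[0,0,-0.001]],"turn":[0,0,0]}'
```

```text
time_s: 27.48
tool_pos: [0.5519, -0.0806, 0.073]
tool_rot: [84.1, 88.6, 0.9]
force: [0.5, -0.4, -0.3]
grip_width: 0.0003
time_s: 27.85
tool_pos: [0.5517, -0.0806, 0.0689]
tool_rot: [84.8, 88.7, 1.6]
force: [0.0, -1.2, 0.2]
grip_width: 0.0005
```

```bash
python3 -m pendant '{"xyz":[[0,0,-0.001],[0,0,-0.001]],"turn":[0,0]}'; python3 -m pendant '{"xyz":[[0,0,-0.001],[0,0,-0.001]],"turn":[0,0]}'
```

```text
time_s: 28.1
tool_pos: [0.5519, -0.0806, 0.067]
tool_rot: [84.5, 88.7, 1.3]
force: [-1.2, -0.8, 3.4]
grip_width: 0.0006
time_s: 28.35
tool_pos: [0.552, -0.0806, 0.0659]
tool_rot: [83.4, 88.7, 0.2]
force: [-1.2, 0.3, 4.2]
grip_width: 0.0003
```

```bash
python3 -m pendant '{"xyz":[[0,0,-0.001],[0,0,-0.001]],"turn":[0,0]}'; python3 -m pendant '{"xyz":[[0,0,-0.001],[0,0,-0.001]],"turn":[0,0]}'
```

```text
time_s: 28.6
tool_pos: [0.5521, -0.0806, 0.064]
tool_rot: [83.2, 88.6, -0.1]
force: [-1.0, 0.4, 1.5]
grip_width: 0.0005
time_s: 28.85
tool_pos: [0.552, -0.0806, 0.0612]
tool_rot: [83.8, 88.6, 0.5]
force: [0.2, -0.9, 0.6]
grip_width: 0.0003
```

```bash
python3 -m pendant '{"xyz":[[0,0,-0.001],[0,0,-0.0008]],"turn":[0,0]}'; python3 -m pendant '{"xyz":[[0,0,0.005],[0,0,0.02],[0,-0.01,0.03],[0,-0.02,0.03],[0,-0.02,0.02],[0,-0.02,0],[0,0,0]],"turn":[0,0,0,0,0,0,0]}'
python3 - <<'E'
from h import *
T=snap('wrist','w17.png'); find(T,'wrist',['paddle_far_end','switch_centre','vial','clamp_foot']);find(T,'wrist',['clamp_foot'],spot_in)
T=snap('side','s17.png'); find(T,'side',['paddle_far_end','switch_centre','vial','handle_end'])
im=cv2.imread('pics/s17.png'); cv2.imwrite('pics/s17c.png',cv2.resize(im[130:310,190:330],None,fx=3.3,fy=3.3,interpolation=3))
E
```

```text
time_s: 29.1
tool_pos: [0.5519, -0.0806, 0.059]
tool_rot: [84.2, 88.7, 0.9]
force: [-1.9, 0.4, 5.8]
grip_width: 0.0003
time_s: 29.98
tool_pos: [0.5509, -0.1521, 0.167]
tool_rot: [84.8, 88.7, 1.6]
force: [-0.3, -0.1, -0.5]
grip_width: 0.0007
wrist call paddle_far_end 0.88 [ 0.5494 -0.0771  0.061 ]
wrist call switch_centre 0.66 [ 0.5204 -0.0817  0.0644]
side call paddle_far_end 0.64 [ 0.5469 -0.0783  0.0584]
side call switch_centre 0.62 [ 0.5196 -0.0796  0.067 ]
side call switch_centre 0.33 [ 0.5201 -0.4439  0.0011]
side call vial 0.55 [0.5091 0.0292 0.0581]
side call vial 0.51 [ 0.52   -0.4407  0.0008]
side call handle_end 0.54 [0.4883 0.2991 0.167 ]
```

View pics/w17.png

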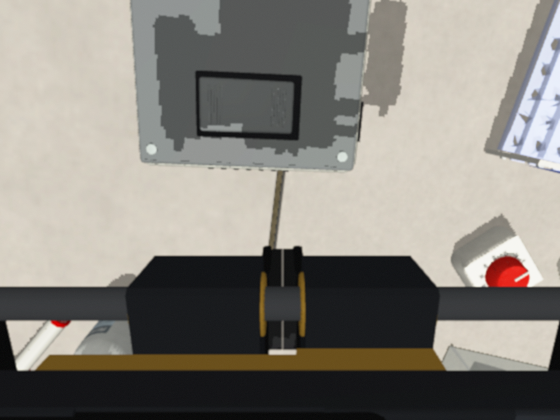

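View pics/s17c.png

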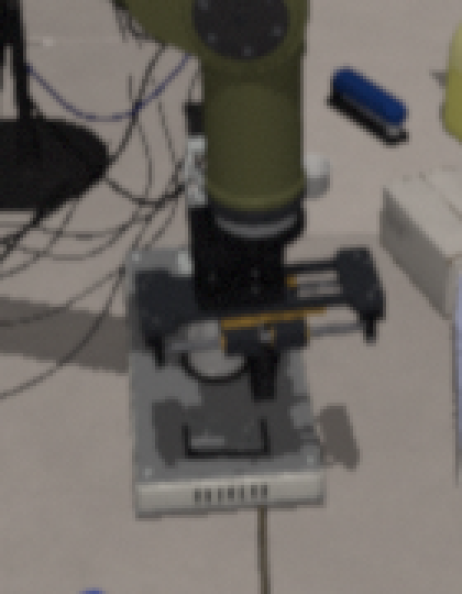

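```bash
python3 -m pendant '{"xyz":[[0,-0.02,0.03],[0,-0.03,0.04],[0,-0.04,0.04],[0,-0.04,0.02],[0,-0.02,0],[0,0,0],[0,0,0]],"turn":[0,0,0,0,0,0,0]}'
python3 - <<'E'
from h import *
T=snap('wrist','w18.png'); find(T,'wrist',['paddle_far_end','switch_centre','vial'])
T=snap('top','t18.png'); find(T,'top',['vial','handle_end','handle_pivot','paddle_far_end','switch_centre','reagent_bottle','timer','label_roll','cup_a'],k=3)
T=snap('side','s18.png'); find(T,'side',['vial','handle_end','paddle_far_end'])
im=cv2.imread('pics/t18.png'); cv2.imwrite('pics/t18c.png',cv2.resize(im[170:290,150:350],None,fx=4,fy=4,interpolation=3))
E
```

```text
time_s: 31.4
tool_pos: [0.5505, -0.2986, 0.2987]
tool_rot: [96.6, 88.8, 14.1]
force: [0.6, -0.9, 0.3]
grip_width: 0.0005
top call vial 0.56 [0.5131 0.0266 0.0541]
top call handle_end 0.66 [0.4909 0.2969 0.1649]
top call handle_pivot 0.98 [0.5006 0.1995 0.1578]
top call paddle_far_end 0.68 [ 0.5516 -0.0842  0.0583]
top call switch_centre 0.72 [ 0.5198 -0.0823  0.0646]
top call reagent_bottle 0.51 [ 0.4152 -0.3105  0.0017]
top call reagent_bottle 0.21 [ 0.6265  0.3911 -0.0035]
top call label_roll 0.67 [ 0.56    0.4475 -0.0017]
top call cup_a 0.49 [ 0.6259  0.3917 -0.0017]
top call cup_a 0.33 [0.5133 0.0278 0.0518]
side call vial 0.45 [0.5149 0.0358 0.0565]
side call handle_end 0.62 [0.4908 0.2983 0.1703]
side call paddle_far_end 0.48 [ 0.5487 -0.0806  0.053 ]
```

View pics/t18c.png

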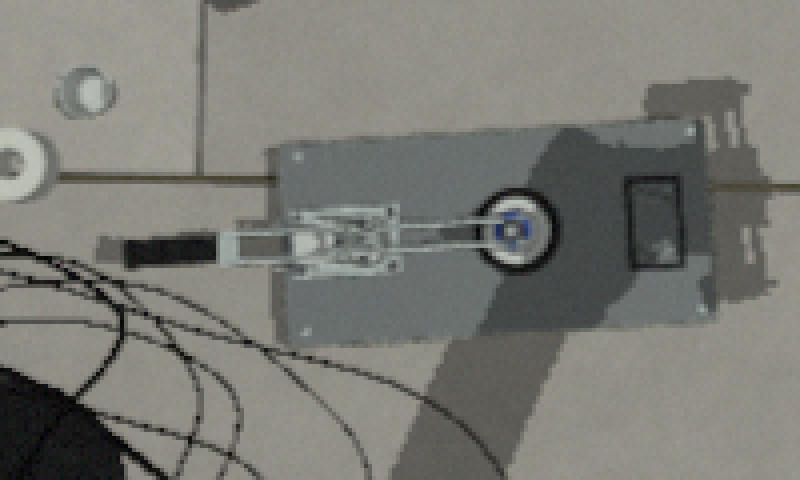

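View pics/w18.png

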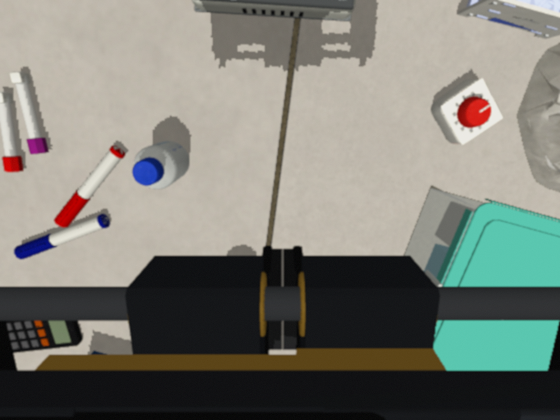

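```bash
python3 -c "
from cell import sign_off; print(sign_off())"
```

```text
the job is handed in; nothing more can be done
None
```

The job is done and handed in at about 31 s of the 67 s allowed. `sign_off()` gives no verdict, so this rests on my own last checks.

- **Vial:** it stands in the holder. Feeling down on its cap met resistance at a height of 151.5 mm, against 151 mm expected for a fully seated vial. The camera networks put it within 2–6 mm of the holder's axis, which is too rough to prove the 4 mm limit. The 2 mm clearance in the bore means it cannot be off by more than that while seated.
- **Clamp:** I pressed the handle down in small steps. The wrist force I read rose to about 4 N, dropped off as the handle went over centre, and peaked at about 10 N at the stop (limit 15 N). After I let go, the handle stayed down at 165–171 mm (about 169 mm expected when shut), and the top picture shows the foot over the cap. I could not measure the foot's force on the cap directly.
- **Switch:** it resisted with about 4 N, then ran over to its stop; the highest reading was about 6 N (limit 12 N). The far end now reads 53–61 mm high, against 62–72 mm before and 58 mm expected when on.
- **Everything else:** the reagent bottle and the label roll are where they were, to within a few millimetres. The last network check did not find the timer or cup_a, and I never measured cup_b separately. The timer and cup_b look undisturbed in the pictures. The arm made no contact that I noticed near any of them, and it ended clear of everything.

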